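Nest the empty blue screw cup in the bench holder

TASK

Put the empty blue cup upright into the empty green holder and press it lightly down until the white band round the cup is level with the holder's mouth, then let go of it. Do not just drop it in, and do not press it much past the band, because the taper jams there. Leave the yellow cup of screws standing where it is.

Things in the scene. Friction and masses are not known exactly. Their poses are not given: they have to be found in the camera images.
- blue_centre (a point): Loose empty blue cup, upright, 98 mm tall, 40-85 g; this point is on its axis half-way up, z up, level with a white band 6 mm wide. It tapers from a 28 mm foot to 48 mm across at 60 mm up. Grip it from above by its straight round collar, 48 mm across, 11 to 49 mm above this point; gripped lower, the fingers would hit the holder.
- holder_mouth (a point): Centre of the empty green holder's mouth, at rim height, 80 mm above the bench, z up; 64 mm across inside, 72 outside. Fixed. Inside, 3 to 28 mm below the rim, are three sprung clips tapered like the cup, 37 mm apart at the top. They first touch the cup with its band 18 mm above the rim; then push, rising to 8-14 N in motion at the mark; friction holds it.
- yellow_centre (a point): Centre (half-way up, on the axis) of the loose yellow cup, shaped like the blue one, upright, full of screws, 160 g. Leave it alone.
- full_holder: A like green holder, fixed, with a red cup already nested right in it; origin under its centre, on the bench; the red cup's top is 129 mm up. Not the one to use. Both loose cups and both holders stand in a row across the bench (along y) in any order, axes at least 115 mm apart.
There are look-alikes about, which are no part of the job. Of the things that look like the part that bears blue_centre, take the one that is farthest from the robot's base at the start.

How it is judged:
By the outcome, as a careful person would: the job done as asked, in the order asked, and still so for the second after the job is handed in, with the robot touching nothing.
It also fails if it takes over 38 s, if anything falls off the work surface, if the arm or the gripper's body presses on something with over 40 N, if the wrist force passes 120 N, or if a joint passes its speed limit or range.

ROBOT

A 6-joint arm with a two-finger parallel gripper is mounted at the origin on the work surface. World frame = base frame: x ahead of the robot, y to its left, z up, the work surface at z = 0. Lengths are in m, angles in rad, forces in N, time in s.
With the tool pointing down it reaches from about 0.35 to 0.775 m from the base axis. Payload 5.5 kg.
Tool frame: the origin (TCP) lies midway between the tips of the shut fingers; the grasp point (between the pads) lies 19 mm behind it; z points along the fingers, y is the line along which they close (so a half turn about z gives the same grasp; the last joint's range is limited). The gripper opens to 85 mm and grips with 20 to 120 N. Pads are 22 mm wide; open, the fingers measure 114 mm over their backs; the gripper's body (76 mm by 85 mm) begins 54 mm behind the grasp point. The pads swing forward as they close: fully open they stand 13 mm farther back than shut.
Start: joints at [-1.335, 0.313, 0.046, 1.304, 0, 1.431], TCP at [0.211, -0.535, 0.231] pointing down, gripper open.
Joint ranges: [-2.76, 2.76], [-0.86, 1.69], [-1.03, 1.26], [-2.2, 2.34], [-1.47, 1.5], [-3.14, 3.14]. Speed limits (rad/s): [2.57, 2.57, 3.14, 3.14, 3.14, 3.14].

INTERFACE

Orientations are given as a unit quaternion [w, x, y, z].
In Python, from workcell import env gives the robot as it stands. The module is installed in compiled form; this text tells all that it offers.
- The arm moves only by the tool servo_tool, never from a script. Its argument "increments" is a list of rows, each an object of numbers: "grip": the closure, from 0 (fully open) to 1 (shut); "x", "y", "z": the shift along the tool's x, y, z in mm; "roll": the turn about the tool's z in degrees. In form: [{"grip": .., "x": .., "y": .., "z": .., "roll": ..}, ...]. A call has 1 to 5 rows; each row shifts and turns the commanded pose from where the row before left it, along the tool's axes as they then stand; what a row does not reach is not made up. A row lasts 1/12 s, in which the tool goes at most 41.7 mm and 7.16 degrees, less where a joint would pass 70% of its speed; a pose out of reach is approached as far as the arm can. A call is refused whole if a number of a shift passes 41.7 or a number of a turn 7.16, either way. A call with a gripper value outside its range is refused whole. The fingers move at their own pace and stop on an object; "grip_force" is the grip in N (left out, the last holds). Time passes only in rows, so rows that do not move let the fingers close. It gives the time, the measured TCP pose, the force, the opening and the grip force at its end, in the units of the state.
- env.get_state(): the state, without advancing time (a new reading comes with each control period).
- env.read_camera(name): name is "scene" or "top" or "wrist"; returns the picture (420x560x3 uint8, red, green, blue); there is no depth.
- env.get_calibration(name): a dict with "vertical_fov" (degrees; the focal length in pixels is half the picture's height over the tangent of half this angle, whatever the lens; pixels are square), "cx", "cy" (the principal point, pixels), "rvec" (rotation vector, rad) and "tvec" (3), from world to camera coordinates, as OpenCV has them; the wrist camera has in their place "tool_from_camera" (4x4, takes a point from camera to tool coordinates, whose origin is the TCP and whose axes are the flange's). Camera axes: x right, y down, z forward; pixel columns grow to the right and rows downward; lengths in m; the calibration is good to about 2 mm. A picture is of the moment at which its call begins: read the wrist's pose just before it. get_calibration takes no time and is no camera call.
- env.hand_in(): hands the job in; it is judged then, once.
The state is a dict: "clock": time; "joint_pos": joint angles; "qvel": joint speeds; "tau": joint torques, N m; "tcp_pos": TCP position; "orientation": TCP orientation; "wrist_force": force on the tool from outside, world axes, zero at the start; "ft_torque": the same for the moment, N m; "finger_gap": finger opening in m; "grip_force": force on a finger pad.
Only numpy, scipy, OpenCV 4.12 (cv2) and the standard library are available. Lean on these libraries where they do the work, as an engineer would, in place of code of your own. Each camera call takes 0.05 s, during which the arm holds its last target. There are 200 camera calls.

## Working session

There is one attempt and no reset: what is moved stays moved. The work goes in short steps, Python scripts to look and compute and a tool call to move; the robot and the scene stay as the last step left them, time stands still between calls to the robot, and variables do not carry over. Pictures are saved under pics/ and viewed, at most 10 in all, crops included, and the job is handed in when it is done.

Besides the shell and the picture viewer there is one more tool, called after "Call:" in YAML: its name, and indented under it one key for each argument. servo_tool: Moves the arm, as the interface text tells. Its arguments: {"type":"object","properties":{"increments":{"type":"array"},"grip_force":{"type":"number"}},"required":["increments"]}

```bash
mkdir -p pics && python3 - <<'E'
from workcell import env
import cv2,numpy as np
s=env.get_state();print(s)
ims=[]
for n in("scene","top"):
    im=env.read_camera(n);np.save(f"pics/{n}0.npy",im);cv2.imwrite(f"pics/{n}0.png",im[:,:,::-1]);print(n,env.get_calibration(n))
print(env.get_calibration("wrist"))
E
```

```text
{'clock': 0.0, 'joint_pos': array([-1.33458430e+00,  3.14017231e-01,  4.49598179e-02,  1.30363433e+00,
        3.27424274e-06,  1.43122094e+00]), 'qvel': array([ 0.00026767, -0.00065265, -0.00097615,  0.00066403,  0.00210357,
       -0.00013359]), 'tau': array([-8.16533193e-04, -4.80626965e+01,  2.98534173e+01,  1.92902167e-02,
       -1.55065741e-04, -2.63136849e-05]), 'tcp_pos': array([ 0.21090656, -0.53434828,  0.23039149]), 'orientation': array([-9.46681232e-04,  9.82399408e-01,  1.86790000e-01, -4.41386447e-05]), 'wrist_force': array([ 0.16274736, -0.49777077, -0.21622435]), 'ft_torque': array([-0.01910494, -0.04609829,  0.01041661]), 'grip_force': 0.0, 'finger_gap': 0.08541869623844432}
scene {'vertical_fov': 45.36543052175089, 'cx': 269.78838186183947, 'cy': 210.03857194542707, 'rvec': array([ 2.02791271,  0.79308961, -0.41943571]), 'tvec': array([-0.38088016, -0.07282182,  1.30759274])}
top {'vertical_fov': 52.01319215880927, 'cx': 277.3832964378379, 'cy': 212.21052208811756, 'rvec': array([ 2.15959895, -2.17506246,  0.12188622]), 'tvec': array([0.04422743, 0.46707921, 0.81770192])}
{'vertical_fov': 63.402164219779884, 'cx': 278.8772502901856, 'cy': 209.79446961451816, 'tool_from_camera': array([[ 1.23584179e-04, -9.52393699e-01, -3.04870836e-01,
         7.75752307e-02],
       [ 9.99999856e-01,  2.76844774e-04, -4.59476738e-04,
         4.82088093e-05],
       [ 5.22004648e-04, -3.04870735e-01,  9.52393596e-01,
        -1.43333750e-01],
       [ 0.00000000e+00,  0.00000000e+00,  0.00000000e+00,
         1.00000000e+00]])}
```

View pics/scene0.png

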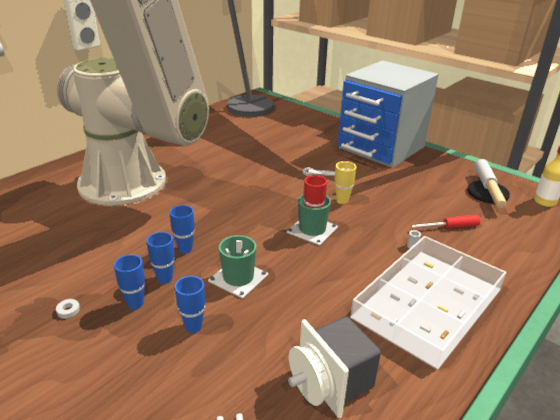

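View pics/top0.png

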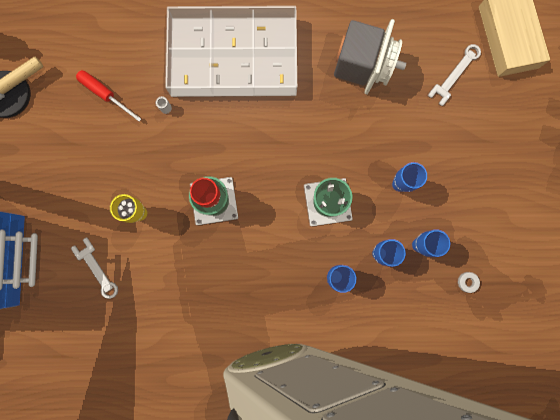

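The scene and top views show four blue cups. In the top view they are at (411,178), (434,243), (391,252) and (342,279). The empty green holder is at (331,198), the red-filled one at (207,195) and the yellow cup at (124,208). Next I measure the candidates in both views.

```bash
cat > h.py <<'E'
import cv2,numpy as np
from workcell import env
from scipy.spatial.transform import Rotation as R
def cam(n,s=None):
    c=env.get_calibration(n);f=210/np.tan(np.radians(c["vertical_fov"])/2)
    K=np.array([[f,0,c["cx"]],[0,f,c["cy"]],[0,0,1]])
    if n=="wrist":
        T=np.eye(4);q=s["orientation"];T[:3,:3]=R.from_quat([q[1],q[2],q[3],q[0]]).as_matrix();T[:3,3]=s["tcp_pos"]
        M=T@c["tool_from_camera"];Rw=M[:3,:3];o=M[:3,3]
    else:
        Rw=cv2.Rodrigues(c["rvec"])[0].T;o=-Rw@c["tvec"]
    return K,Rw,o
def rays(C,uv):
    K,Rw,o=C;uv=np.atleast_2d(uv);d=(Rw@np.linalg.inv(K)@np.c_[uv,np.ones(len(uv))].T).T
    return d/np.linalg.norm(d,axis=1)[:,None]
def plane(C,uv,z):
    d=rays(C,uv);o=C[2];return o+d*((z-o[2])/d[:,2])[:,None]
def proj(C,P):
    K,Rw,o=C;p=(K@Rw.T@(np.atleast_2d(P)-o).T).T;return p[:,:2]/p[:,2:]
def tri(C1,u1,C2,u2):
    d=[rays(C1,u1)[0],rays(C2,u2)[0]];o=[C1[2],C2[2]]
    A=sum(np.eye(3)-np.outer(x,x) for x in d);b=sum((np.eye(3)-np.outer(x,x))@p for x,p in zip(d,o))
    P=np.linalg.solve(A,b);return P,[np.linalg.norm(np.cross(P-p,x)) for x,p in zip(d,o)]
def mask(im,c):
    h=cv2.cvtColor(im,cv2.COLOR_RGB2HSV);lo,hi={"blue":((105,120,40),(128,255,255)),"green":((65,70,20),(95,255,255)),"yellow":((22,110,80),(34,255,255))}[c]
    return cv2.morphologyEx(cv2.inRange(h,lo,hi),cv2.MORPH_OPEN,np.ones((3,3)))
def blobs(m,amin=150):
    cs=cv2.findContours(m,cv2.RETR_EXTERNAL,cv2.CHAIN_APPROX_NONE)[0]
    return [c[:,0,:].astype(float) for c in cs if cv2.contourArea(c)>amin]
E
python3 - <<'E'
from h import *
for n in("scene","top"):
    im=np.load(f"pics/{n}0.npy");C=cam(n);print(n,"cam",C[2].round(3))
    for c in("blue","green"):
        for b in blobs(mask(im,c)):
            m=b.mean(0);x,y,w,hh=cv2.boundingRect(b.astype(np.int32));(u,v),r=cv2.minEnclosingCircle(b.astype(np.float32))
            print(c,m.round(0),(x,y,w,hh),"circ",round(u,1),round(v,1),round(r,1),plane(C,(u,v),.098 if c=="blue" else .08)[0].round(3))
t=np.load("pics/top0.npy")[140:300,290:490];s=np.load("pics/scene0.npy")[160:340,110:310]
o=np.hstack([cv2.resize(t,(400,320),interpolation=2)[:320],cv2.resize(s,(400,360),interpolation=2)[20:340]])
cv2.imwrite("pics/crop1.png",o[:,:,::-1])
E
```

```text
scene cam [ 1.044 -0.584  0.655]
blue [193. 323.] (183, 315, 20, 18) circ 193.1 321.3 10.9 [ 0.593 -0.257  0.098]
blue [134. 299.] (124, 290, 20, 19) circ 134.6 297.4 11.2 [ 0.484 -0.287  0.098]
blue [190. 295.] (175, 277, 30, 37) circ 190.0 294.7 19.0 [ 0.544 -0.222  0.098]
blue [164. 274.] (155, 266, 18, 18) circ 164.2 272.7 10.3 [ 0.47  -0.217  0.098]
blue [130. 272.] (114, 255, 30, 36) circ 129.7 272.4 18.0 [ 0.427 -0.256  0.098]
blue [184. 244.] (176, 237, 17, 16) circ 184.3 242.9 9.7 [ 0.429 -0.139  0.098]
blue [160. 248.] (147, 233, 27, 32) circ 160.3 248.3 16.7 [ 0.41  -0.179  0.098]
blue [182. 220.] (170, 206, 24, 30) circ 181.7 220.0 15.4 [ 0.367 -0.095  0.098]
blue [366. 119.] (338, 80, 64, 83) circ 367.5 121.0 46.8 [0.36  0.576 0.098]
green [518. 354.] (463, 275, 97, 145) circ 511.0 347.0 86.5 [0.964 0.041 0.08 ]
green [238. 259.] (219, 236, 37, 50) circ 237.6 260.1 25.0 [ 0.521 -0.092  0.08 ]
green [313. 214.] (299, 196, 31, 39) circ 312.9 213.2 21.5 [0.524 0.124 0.08 ]
green [514. 172.] (490, 163, 49, 19) circ 514.0 172.0 25.6 [0.764 0.595 0.08 ]
top cam [0.376 0.044 0.863]
blue [  9. 296.] (0, 284, 20, 24) circ 7.9 296.3 13.3 [0.315 0.513 0.098]
blue [341. 278.] (327, 266, 29, 26) circ 341.1 278.5 14.6 [ 0.341 -0.07   0.098]
blue [  8. 259.] (3, 241, 12, 38) circ 8.5 259.5 19.3 [0.379 0.516 0.098]
blue [389. 253.] (374, 240, 32, 26) circ 389.5 252.5 15.7 [ 0.386 -0.157  0.098]
blue [433. 243.] (417, 230, 33, 27) circ 433.0 243.5 16.6 [ 0.402 -0.235  0.098]
blue [ 11. 223.] (0, 212, 24, 24) circ 11.5 221.5 14.9 [0.446 0.515 0.098]
blue [411. 177.] (396, 163, 31, 28) circ 410.8 177.1 16.0 [ 0.522 -0.2    0.098]
```

View pics/crop1.png

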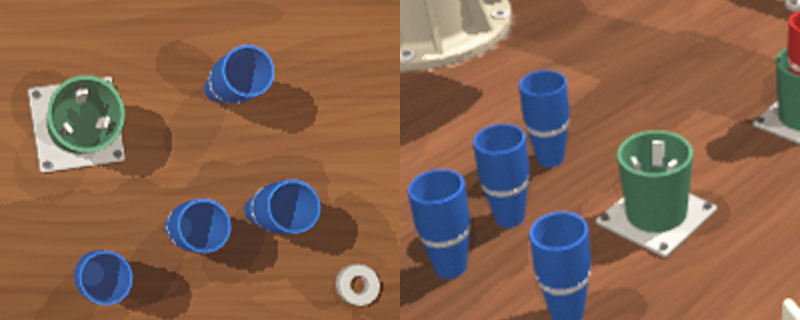

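Candidates in the top view:

| Pixel | Distance from base |
|---|---|
| (411,177) | about 0.56 m |
| (433,243) | about 0.47 m |
| (389,253) | about 0.42 m |
| (341,278) | about 0.35 m |

The crop confirms that the one at top (411,177), scene (191,304) is farthest and stands in the row with the holders, so that is the cup. Next I move the wrist camera over it.

Call:
servo_tool:
  increments:
    - {"grip":0,"x":34,"y":-16.5,"z":-1.5,"roll":0}
    - {"grip":0,"x":34,"y":-16.5,"z":-1.5,"roll":0}
    - {"grip":0,"x":34,"y":-16.5,"z":-1.5,"roll":0}
    - {"grip":0,"x":34,"y":-16.5,"z":-1.5,"roll":0}
    - {"grip":0,"x":34,"y":-16.5,"z":-1.5,"roll":0}

```text
clock: 0.52
tcp_pos: [0.3395, -0.3942, 0.2384]
orientation: [-0.0, 0.982, 0.186, -0.0]
wrist_force: [0.3, -0.8, -0.6]
finger_gap: 0.0856
grip_force: 0.0
```

Call:
servo_tool:
  increments:
    - {"grip":0,"x":34,"y":-16.5,"z":-1.5,"roll":0}
    - {"grip":0,"x":34,"y":-16.5,"z":-1.5,"roll":0}
    - {"grip":0,"x":34,"y":-16.5,"z":-1.5,"roll":0}
    - {"grip":0,"x":34,"y":-16.5,"z":-1.5,"roll":0}
    - {"grip":0,"x":34,"y":-16.5,"z":-1.5,"roll":0}

```text
clock: 0.93
tcp_pos: [0.4675, -0.2549, 0.2461]
orientation: [-0.0, 0.982, 0.187, -0.0]
wrist_force: [1.3, -1.1, 0.3]
finger_gap: 0.0857
grip_force: 0.0
```

Call:
servo_tool:
  increments:
    - {"grip":0,"x":34,"y":-16.5,"z":-1.5,"roll":0}
    - {"grip":0,"x":34,"y":-16.5,"z":-1.5,"roll":0}
    - {"grip":0,"x":0,"y":0,"z":0,"roll":0}
    - {"grip":0,"x":0,"y":0,"z":0,"roll":0}
    - {"grip":0,"x":0,"y":0,"z":0,"roll":0}

```text
clock: 1.35
tcp_pos: [0.5176, -0.2008, 0.2488]
orientation: [-0.0, 0.982, 0.187, -0.001]
wrist_force: [-1.0, -0.7, -0.5]
finger_gap: 0.0855
grip_force: 0.0
```

```bash
python3 - <<'E'
from h import *
import pickle
s=env.get_state();im=env.read_camera("wrist");pickle.dump((s,im),open("pics/w1.pkl","wb"));cv2.imwrite("pics/w1.png",im[:,:,::-1])
print(s["clock"],s["tcp_pos"],s["joint_pos"],s["orientation"])
E
```

```text
1.35 [ 0.51755943 -0.20080405  0.24877529] [-5.14425963e-01  2.71162174e-01  3.12927524e-02  1.33203589e+00
 -5.24975771e-04  2.25051532e+00] [-1.58082749e-04  9.82318855e-01  1.87214557e-01 -5.92764602e-04]
```

View pics/w1.png

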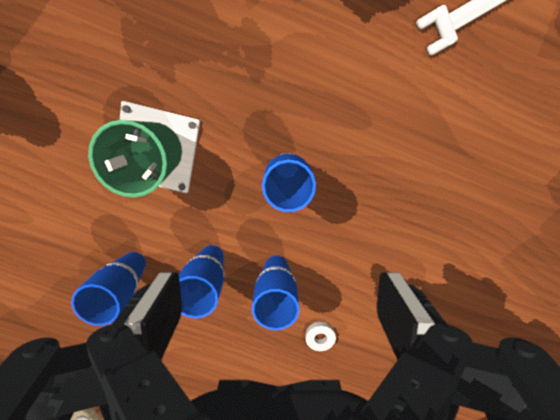

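The wrist view shows the blue cup's rim centred near (289,183) and the empty holder's mouth near (128,159), with other cups below. For a second viewpoint I go above the holder.

Call:
servo_tool:
  increments:
    - {"grip":0,"x":15,"y":-37,"z":0,"roll":0}
    - {"grip":0,"x":15,"y":-37,"z":0,"roll":0}
    - {"grip":0,"x":15,"y":-37,"z":0,"roll":0}
    - {"grip":0,"x":0,"y":0,"z":0,"roll":0}
    - {"grip":0,"x":0,"y":0,"z":0,"roll":0}

```text
clock: 1.82
tcp_pos: [0.5183, -0.0808, 0.2495]
orientation: [0.0, 0.982, 0.187, -0.0]
wrist_force: [0.7, -0.3, -0.9]
finger_gap: 0.0856
grip_force: 0.0
```

Call:
servo_tool:
  increments:
    - {"grip":0,"x":0,"y":0,"z":0,"roll":0}

```text
clock: 1.9
tcp_pos: [0.5187, -0.0825, 0.2494]
orientation: [0.0, 0.983, 0.186, 0.0]
wrist_force: [1.3, -0.2, -0.0]
finger_gap: 0.0853
grip_force: 0.0
```

```bash
cat > m.py <<'E'
from h import *
import pickle
from scipy.optimize import least_squares
V=[]
for k in (1,2):
    s,im=pickle.load(open(f"pics/w{k}.pkl","rb"));V.append((cam("wrist",s),im))
def rimfit(C,b,z):
    P=plane(C,b,z)[:,:2];c=P.mean(0)
    for _ in range(4):
        n=c-C[2][:2];n/=np.linalg.norm(n);Q=P[(P-c)@n>0]
        r=least_squares(lambda p:np.hypot(*(Q-p[:2]).T)-p[2],[*c,.03],loss="soft_l1",f_scale=.0005);c=r.x[:2]
    return r.x,np.std(r.fun)
if __name__=="__main__":
    s=env.get_state();im=env.read_camera("wrist");pickle.dump((s,im),open("pics/w2.pkl","wb"));cv2.imwrite("pics/w2.png",im[:,:,::-1])
    V=[V[0],(cam("wrist",s),im)] if V else V
    print(s["clock"],s["tcp_pos"])
    for col,g,z in(("blue",(.522,-.2,.098),.098),("green",(.521,-.085,.08),.08)):
        px=[]
        for C,im in V:
            uv=proj(C,g)[0];b=min(blobs(mask(im,col)),key=lambda b:np.linalg.norm(b.mean(0)-uv))
            p,e=rimfit(C,b,z);px.append(proj(C,[p[0],p[1],z])[0]);print(col,"exp",uv.round(),"circle",p.round(4),"sd",e.round(5),"px",px[-1].round(1))
        print(" tri",[np.round(x,4) for x in tri(V[0][0],px[0],V[1][0],px[1])])
E
sed -i 's/for k in (1,2):/for k in (1,2):\n    import os\n    if not os.path.exists(f"pics\/w{k}.pkl"): continue/' m.py; python3 m.py
```

```text
1.9 [ 0.51870998 -0.08245158  0.24939998]
blue exp [280. 187.] circle [ 0.526  -0.2066  0.0235] sd 0.0003 px [288.6 185.8]
blue exp [398. 233.] circle [ 0.5257 -0.2069  0.0232] sd 0.00028 px [406.1 232.5]
 tri [array([ 0.526 , -0.2065,  0.0987]), array([0.0001, 0.0001])]
green exp [161. 138.] circle [ 0.4905 -0.0614  0.0345] sd 0.00032 px [127.4 159.4]
green exp [282. 186.] circle [ 0.4907 -0.0614  0.0346] sd 0.00031 px [247.9 205.7]
 tri [array([ 0.4907, -0.0614,  0.0802]), array([0.0001, 0.0001])]
```

View pics/w2.png

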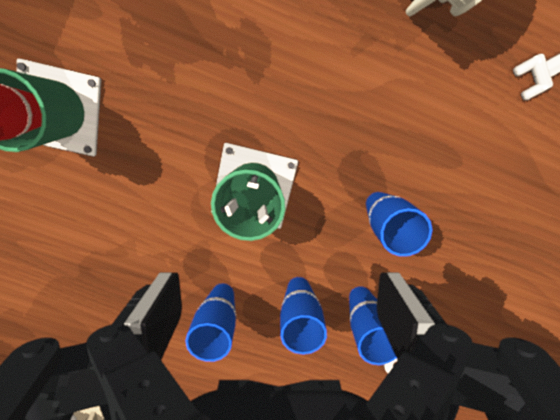

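The second view shows the holder mouth at (248,205) and the target cup's rim at (406,232). Both views triangulate to rim heights of 98.7 mm and 80.2 mm, matching the stated sizes. Cross-check with the top camera, then move above the cup.

```bash
python3 - <<'E'
from h import *
from m import rimfit
C=cam("top");im=np.load("pics/top0.npy")
for col,g,z in(("blue",(.526,-.2066,.098),.098),("green",(.4907,-.0614,.08),.08)):
    uv=proj(C,g)[0];b=min(blobs(mask(im,col)),key=lambda b:np.linalg.norm(b.mean(0)-uv));print(rimfit(C,b,z))
E
```

```text
(array([ 0.52482702, -0.2059376 ,  0.02255163]), np.float64(0.000879747760262355))Traceback (most recent call last):
  File "<stdin>", line 5, in <module>
ValueError: min() iterable argument is empty
```

Call:
servo_tool:
  increments:
    - {"grip":0,"x":-10,"y":29.5,"z":0,"roll":0}
    - {"grip":0,"x":-10,"y":29.5,"z":0,"roll":0}
    - {"grip":0,"x":-10,"y":29.5,"z":0,"roll":0}
    - {"grip":0,"x":-9,"y":29.5,"z":0,"roll":0}
    - {"grip":0,"x":0,"y":0,"z":10,"roll":0}

```text
clock: 2.37
tcp_pos: [0.5268, -0.2131, 0.2403]
orientation: [0.002, 0.983, 0.183, 0.001]
wrist_force: [1.0, -0.7, -0.1]
finger_gap: 0.0854
grip_force: 0.0
```

Call:
servo_tool:
  increments:
    - {"grip":0,"x":0,"y":0,"z":20,"roll":0}
    - {"grip":0,"x":0,"y":0,"z":30,"roll":0}
    - {"grip":0,"x":0,"y":0,"z":20,"roll":0}
    - {"grip":0,"x":0,"y":0,"z":0,"roll":0}
    - {"grip":0,"x":0,"y":0,"z":0,"roll":0}

```text
clock: 2.78
tcp_pos: [0.5247, -0.2061, 0.1682]
orientation: [-0.001, 0.983, 0.186, -0.001]
wrist_force: [0.5, -0.4, 0.1]
finger_gap: 0.0853
grip_force: 0.0
```

Call:
servo_tool:
  increments:
    - {"grip":0,"x":1,"y":0.5,"z":25,"roll":0}
    - {"grip":0,"x":0,"y":0,"z":30,"roll":0}
    - {"grip":0,"x":0,"y":0,"z":30,"roll":0}
    - {"grip":0,"x":0,"y":0,"z":20,"roll":0}
    - {"grip":0,"x":0,"y":0,"z":7,"roll":0}

```text
clock: 3.2
tcp_pos: [0.5263, -0.2055, 0.0559]
orientation: [-0.001, 0.982, 0.186, -0.001]
wrist_force: [-0.5, 0.4, -0.6]
finger_gap: 0.0853
grip_force: 0.0
```

Call:
servo_tool:
  grip_force: 30
  increments:
    - {"grip":0,"x":0,"y":0,"z":0,"roll":0}
    - {"grip":0.2,"x":0,"y":0,"z":0,"roll":0}
    - {"grip":0.3,"x":0,"y":0,"z":0,"roll":0}
    - {"grip":0.4,"x":0,"y":0,"z":0,"roll":0}
    - {"grip":0.5,"x":0,"y":0,"z":0,"roll":0}

```text
clock: 3.62
tcp_pos: [0.5285, -0.2061, 0.0595]
orientation: [0.001, 0.982, 0.187, 0.001]
wrist_force: [-0.7, 0.4, 3.9]
finger_gap: 0.0475
grip_force: 30.2
```

Call:
servo_tool:
  increments:
    - {"grip":0.6,"x":0,"y":0,"z":0,"roll":0}
    - {"grip":0.7,"x":0,"y":0,"z":0,"roll":0}
    - {"grip":1,"x":0,"y":0,"z":0,"roll":0}
    - {"grip":1,"x":0,"y":0,"z":0,"roll":0}
    - {"grip":1,"x":0,"y":0,"z":0,"roll":0}

```text
clock: 4.03
tcp_pos: [0.5285, -0.2061, 0.0594]
orientation: [0.001, 0.982, 0.187, 0.001]
wrist_force: [-0.9, 1.4, 6.4]
finger_gap: 0.0476
grip_force: 30.4
```

Call:
servo_tool:
  increments:
    - {"grip":1,"x":0,"y":0,"z":-10,"roll":0}
    - {"grip":1,"x":0,"y":0,"z":-25,"roll":0}
    - {"grip":1,"x":0,"y":0,"z":-30,"roll":0}
    - {"grip":1,"x":0,"y":0,"z":-30,"roll":0}
    - {"grip":1,"x":0,"y":0,"z":-15,"roll":0}

```text
clock: 4.45
tcp_pos: [0.5285, -0.2061, 0.172]
orientation: [0.002, 0.982, 0.187, 0.002]
wrist_force: [1.0, 0.1, -0.2]
finger_gap: 0.0474
grip_force: 31.2
```

Call:
servo_tool:
  increments:
    - {"grip":1,"x":0,"y":0,"z":0,"roll":0}
    - {"grip":1,"x":0,"y":0,"z":0,"roll":0}

```text
clock: 4.62
tcp_pos: [0.5278, -0.2057, 0.1687]
orientation: [0.001, 0.982, 0.187, 0.001]
wrist_force: [0.1, -0.2, -1.9]
finger_gap: 0.0473
grip_force: 31.2
```

```bash
python3 - <<'E'
from h import *
s=env.get_state();im=env.read_camera("scene");w=env.read_camera("wrist");np.save("pics/scene1.npy",im)
t=s["tcp_pos"];print(s["clock"],t,s["wrist_force"],s["finger_gap"])
C=cam("scene");u=proj(C,[t[0],t[1],t[2]-.0104])[0];print("band expected",u)
x,y=int(u[0])-50,int(u[1])-60
a=cv2.resize(im[y:y+120,x:x+100],(400,480),interpolation=2);b=cv2.resize(w,(400,300));b=np.vstack([b,np.zeros((180,400,3),np.uint8)])
print("origin",x,y);cv2.imwrite("pics/held.png",np.hstack([a,b])[:,:,::-1])
E
```

```text
4.6167 [ 0.52779039 -0.20572834  0.16866459] [ 0.11236061 -0.24371317 -1.85957114] 0.047298826893702364
band expected [188.33278    256.26301788]
origin 138 196
```

View pics/held.png

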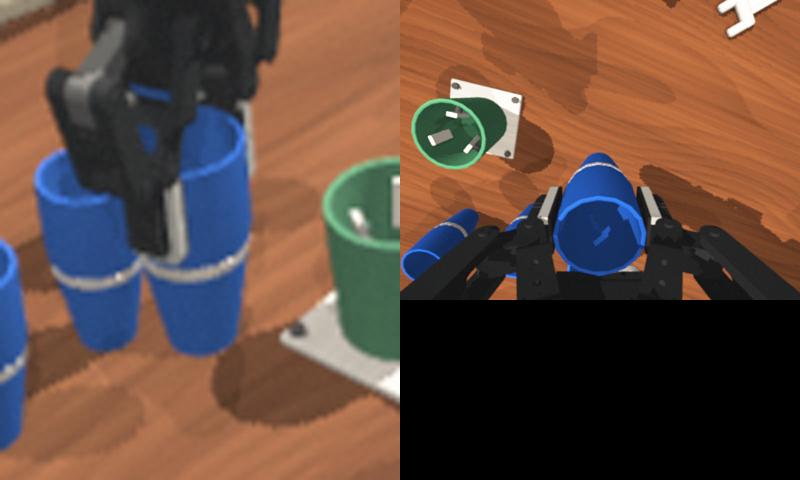

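The cup hangs upright in the grip with its band in the scene crop at about (200,272), and the fingertips are clear above the band. I measure the band height in hand against the same measurement before the grasp (true height 49 mm), and work out the shift to the holder.

```bash
cat > band.py <<'E'
from h import *
def bandz(im,ax,z0,dump=False):
    C=cam("scene");n=C[2][:2]-ax;n/=np.linalg.norm(n);f=np.array([*(np.array(ax)+.0222*n),z0])
    u=proj(C,f)[0];hsv=cv2.cvtColor(im,cv2.COLOR_RGB2HSV).astype(int)
    zs=[]
    for c in range(int(round(u[0]))-3,int(round(u[0]))+4):
        v=np.arange(int(u[1])-9,int(u[1])+10);w=np.clip(170-hsv[v,c,1],0,None).astype(float)
        if w.sum()<30: continue
        zz=(w*v).sum()/w.sum();d=rays(C,(c,zz))[0];t=((f-C[2])[:2]@n)/(d[:2]@n);zs.append((C[2]+t*d)[2])
    return np.round(zs,4),u.round(1)
E
python3 - <<'E'
from band import *
a,u=bandz(np.load("pics/scene0.npy"),(.526,-.2066),.049);print(a,u)
b,u=bandz(np.load("pics/scene1.npy"),(.5275,-.2065),.1583);print(b,u,"held centre z",.049+np.median(b)-np.median(a))
s=env.get_state();d=np.array([.4907,-.0614])-s["tcp_pos"][:2];q=s["orientation"];X=R.from_quat([q[1],q[2],q[3],q[0]]).as_matrix()
print("tool shift mm",(X.T@[*d,0]*1000).round(1),X[:,2].round(4))
# wrist view: cup rim centre vs tool? use far half of the holder in the new frame as check
im=env.read_camera("wrist");C=cam("wrist",s)
from m import rimfit
bl=blobs(mask(im,"green"));uv=proj(C,(.4907,-.0614,.08))[0];bb=min(bl,key=lambda b:np.linalg.norm(b.mean(0)-uv));print("holder again",rimfit(C,bb,.08))
bl=blobs(mask(im,"blue"));uv=proj(C,(.527,-.2065,.207))[0];bb=min(bl,key=lambda b:np.linalg.norm(b.mean(0)-uv));x=cv2.boundingRect(bb.astype(np.int32));print("cup blob",x,"rim exp",uv)
E
```

```text
[0.0505 0.0502 0.0499 0.0501 0.0501 0.0508 0.0509] [193.3 315.8]
[0.1603 0.1602 0.1606 0.1607 0.1611 0.1612 0.1616] [188.7 265.2] held centre z 0.1595
tool shift mm [  19.5 -146.6    0.2] [-1.6e-03  9.0e-04 -1.0e+00]
holder again (array([ 0.4903697 , -0.06120764,  0.03469899]), np.float64(0.00021044259936139315))
cup blob (213, 231, 132, 156) rim exp [283.37702923 329.30849405]
```

Call:
servo_tool:
  increments:
    - {"grip":1,"x":4,"y":-20,"z":0,"roll":0}
    - {"grip":1,"x":5,"y":-38,"z":0,"roll":0}
    - {"grip":1,"x":5,"y":-38,"z":0,"roll":0}
    - {"grip":1,"x":4,"y":-30,"z":0,"roll":0}
    - {"grip":1,"x":2.5,"y":-20.5,"z":0,"roll":0}

```text
clock: 5.18
tcp_pos: [0.49, -0.0588, 0.1655]
orientation: [-0.001, 0.982, 0.187, -0.002]
wrist_force: [0.0, 0.4, -0.7]
finger_gap: 0.0476
grip_force: 31.3
```

Call:
servo_tool:
  increments:
    - {"grip":1,"x":0,"y":0,"z":0,"roll":0}
    - {"grip":1,"x":0,"y":0,"z":0,"roll":0}
    - {"grip":1,"x":0,"y":0,"z":0,"roll":0}
    - {"grip":1,"x":0,"y":0,"z":0,"roll":0}

```text
clock: 5.52
tcp_pos: [0.4926, -0.0624, 0.1667]
orientation: [0.0, 0.982, 0.186, -0.0]
wrist_force: [-0.9, 0.0, -1.3]
finger_gap: 0.0475
grip_force: 31.4
```

```bash
python3 - <<'E'
from h import *
s=env.get_state();w=env.read_camera("wrist");im=env.read_camera("scene");np.save("pics/w3.npy",w);np.save("pics/scene2.npy",im)
print(s["clock"],s["tcp_pos"],s["orientation"])
C=cam("wrist",s);t=s["tcp_pos"];z=t[2]+.0390
print("rim exp centre",proj(C,[t[0],t[1],z])[0])
q=s["orientation"];X=R.from_quat([q[1],q[2],q[3],q[0]]).as_matrix()
for r in(-24,24):print(r,proj(C,np.array([t[0],t[1],z])+X[:,0]*r/1000)[0])
a=cv2.resize(w[220:410,190:370],None,fx=3,fy=3,interpolation=2)[:560]
cs=proj(cam("scene"),[.4907,-.0614,.12])[0].astype(int);b=cv2.resize(im[cs[1]-93:cs[1]+94,cs[0]-40:cs[0]+41],(243,560),interpolation=2)
cv2.imwrite("pics/over.png",np.hstack([a,b])[:,:,::-1])
E
```

```text
5.5167 [ 0.49259341 -0.06236882  0.16671362] [ 5.96330567e-09  9.82484998e-01  1.86341413e-01 -3.25323611e-04]
rim exp centre [278.84943616 326.13959687]
-24 [278.84331372 379.23372188]
24 [278.85633293 266.33051064]
```

View pics/over.png

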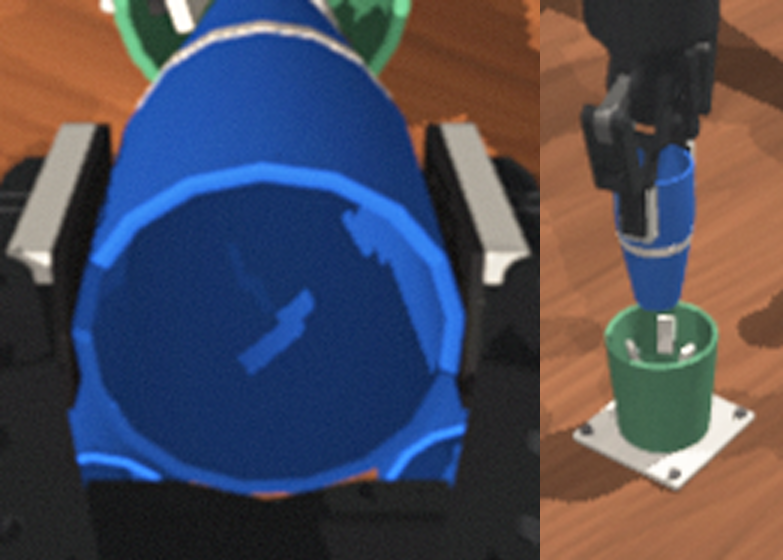

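Seen from the wrist camera, the cup's rim spans rows 274–385 and columns 215–344. Its axis is therefore about 2.6 mm toward tool −x of the TCP. The side view shows the foot above the empty holder's mouth. I correct by x +1.2 and y −1.9, then descend to just above first contact.

Call:
servo_tool:
  increments:
    - {"grip":1,"x":1.2,"y":-1.9,"z":8,"roll":0}
    - {"grip":1,"x":0,"y":0,"z":14,"roll":0}
    - {"grip":1,"x":0,"y":0,"z":14,"roll":0}
    - {"grip":1,"x":0,"y":0,"z":12,"roll":0}
    - {"grip":1,"x":0,"y":0,"z":6,"roll":0}

```text
clock: 6.03
tcp_pos: [0.4923, -0.0598, 0.1114]
orientation: [-0.0, 0.982, 0.186, -0.001]
wrist_force: [0.8, -1.9, 0.2]
finger_gap: 0.0476
grip_force: 31.4
```

Call:
servo_tool:
  increments:
    - {"grip":1,"x":0,"y":0,"z":0,"roll":0}
    - {"grip":1,"x":0,"y":0,"z":0,"roll":0}
    - {"grip":1,"x":0,"y":0,"z":0,"roll":0}

```text
clock: 6.28
tcp_pos: [0.4932, -0.0596, 0.1137]
orientation: [0.0, 0.982, 0.187, 0.0]
wrist_force: [-0.1, -0.5, -0.1]
finger_gap: 0.0472
grip_force: 31.4
```

```bash
cat > chk.py <<'E'
from band import *
import sys
s=env.get_state();im=env.read_camera("scene");np.save(f"pics/{sys.argv[1]}.npy",im)
t=s["tcp_pos"];print(s["clock"],t.round(4),s["orientation"].round(4),s["wrist_force"].round(1))
b,u=bandz(im,(.4907,-.0614),t[2]-.0098);print(b,u,"centre z",np.median(b)-.0011)
E
python3 chk.py s3
```

```text
6.2833 [ 0.4932 -0.0596  0.1137] [1.000e-04 9.824e-01 1.866e-01 2.000e-04] [-0.1 -0.5 -0.1]
[0.1141 0.1142 0.1144 0.1142 0.1048 0.1045 0.105 ] [238.1 242.7] centre z 0.11299999999999999
```

Call:
servo_tool:
  increments:
    - {"grip":1,"x":0,"y":0.8,"z":2,"roll":0}
    - {"grip":1,"x":0,"y":0,"z":2,"roll":0}
    - {"grip":1,"x":0,"y":0,"z":2,"roll":0}
    - {"grip":1,"x":0,"y":0,"z":2,"roll":0}
    - {"grip":1,"x":0,"y":0,"z":0,"roll":0}

```text
clock: 6.75
tcp_pos: [0.4933, -0.0603, 0.1051]
orientation: [0.0, 0.982, 0.187, 0.0]
wrist_force: [0.4, -1.6, -1.1]
finger_gap: 0.0473
grip_force: 31.4
```

Call:
servo_tool:
  increments:
    - {"grip":1,"x":0,"y":0,"z":2,"roll":0}
    - {"grip":1,"x":0,"y":0,"z":2,"roll":0}
    - {"grip":1,"x":0,"y":0,"z":2,"roll":0}
    - {"grip":1,"x":0,"y":0,"z":0,"roll":0}
    - {"grip":1,"x":0,"y":0,"z":0,"roll":0}

```text
clock: 7.17
tcp_pos: [0.4934, -0.0603, 0.0993]
orientation: [0.0, 0.982, 0.187, 0.0]
wrist_force: [0.9, -2.6, 2.4]
finger_gap: 0.0475
grip_force: 31.6
```

```bash
python3 chk.py s4
```

```text
7.1667 [ 0.4934 -0.0603  0.0993] [3.000e-04 9.824e-01 1.868e-01 2.000e-04] [ 0.9 -2.6  2.4]
[0.0983 0.0981 0.0981 0.0978 0.0865 0.0858 0.0857] [238.3 249. ] centre z 0.0967
```

Call:
servo_tool:
  increments:
    - {"grip":1,"x":0,"y":1,"z":1.5,"roll":0}
    - {"grip":1,"x":0,"y":0,"z":1.5,"roll":0}
    - {"grip":1,"x":0,"y":0,"z":1.5,"roll":0}
    - {"grip":1,"x":0,"y":0,"z":1.5,"roll":0}
    - {"grip":1,"x":0,"y":0,"z":0,"roll":0}

```text
clock: 7.63
tcp_pos: [0.4938, -0.0609, 0.0937]
orientation: [-0.0, 0.982, 0.187, 0.0]
wrist_force: [-0.5, 0.2, 6.3]
finger_gap: 0.0472
grip_force: 32.0
```

```bash
python3 chk.py s5 && python3 - <<'E'
from h import *
w=env.read_camera("wrist");im=np.load("pics/s5.npy")
a=cv2.resize(im[205:300,190:290],(500,475),interpolation=2);b=cv2.resize(w[180:400,210:350],(300,475),interpolation=2)
cv2.imwrite("pics/press1.png",np.hstack([a,b])[:,:,::-1])
E
```

```text
7.6333 [ 0.4938 -0.0609  0.0937] [-1.000e-04  9.824e-01  1.869e-01  4.000e-04] [-0.5  0.2  6.3]
[0.0891 0.0891 0.0889 0.0881 0.0772 0.0771 0.0771] [238.4 251.4] centre z 0.087
```

View pics/press1.png

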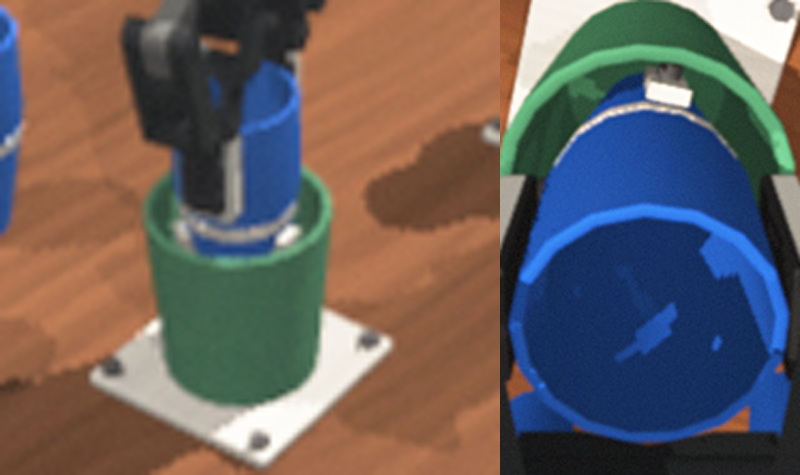

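The side crop shows the cup upright and concentric in the holder, with the band at about (240,232) in the crop, slightly above rim level. Lateral force is near zero. I press on in small steps.

Call:
servo_tool:
  increments:
    - {"grip":1,"x":0,"y":0,"z":1,"roll":0}
    - {"grip":1,"x":0,"y":0,"z":1,"roll":0}
    - {"grip":1,"x":0,"y":0,"z":0,"roll":0}

```text
clock: 7.98
tcp_pos: [0.4939, -0.0609, 0.0921]
orientation: [-0.0, 0.982, 0.187, 0.001]
wrist_force: [-1.6, 0.5, 8.9]
finger_gap: 0.0474
grip_force: 32.2
```

```bash
cat > prof.py <<'E'
from h import *
import sys
C=cam("scene")
def run(name,ax,z0,cols=range(-4,9)):
    im=np.load(f"pics/{name}.npy");sat=cv2.cvtColor(im,cv2.COLOR_RGB2HSV)[:,:,1].astype(float)
    best=[]
    n=C[2][:2]-ax;n/=np.linalg.norm(n);pn=np.array([-n[1],n[0]]);
    for th in np.radians(np.arange(-35,36,5)):
        f=np.array([*(np.array(ax)+.0222*(np.cos(th)*n+np.sin(th)*pn))])
        zs=np.arange(z0-.008,z0+.008,.0005);P=proj(C,np.c_[np.tile(f,(len(zs),1)),zs]).astype(np.float32)
        v=cv2.remap(sat,P[:,0],P[:,1],1 and cv2.INTER_LINEAR)[:,0];k=v.argmin();w=np.clip(v.min()+60-v,0,None);w[abs(zs-zs[k])>.004]=0
        best.append((int(np.degrees(th)),int(v.min()),round(float((w*zs).sum()/w.sum()*1000),1)))
    print(name,best)
run("scene0",(.526,-.2066),.049)
for a in sys.argv[1:]:
    nm,z=a.split(":");run(nm,(.4907,-.0614),float(z))
E
python3 chk.py s6; python3 prof.py s5:.0835 s6:.082
```

```text
7.9833 [ 0.4939 -0.0609  0.0921] [-0.000e+00  9.824e-01  1.869e-01  6.000e-04] [-1.6  0.5  8.9]
[0.0865 0.0864 0.0861 0.0855 0.0755 0.0745 0.0747] [238.4 252.1] centre z 0.0844
scene0 [(-35, 16, 48.3), (-29, 11, 49.1), (-25, 5, 49.4), (-20, 8, 49.6), (-14, 5, 50.0), (-10, 6, 50.0), (-5, 7, 49.9), (0, 6, 49.7), (5, 15, 49.4), (10, 9, 50.8), (14, 7, 50.3), (20, 19, 50.9), (25, 14, 50.8), (29, 7, 51.7), (35, 4, 51.7)]
s5 [(-35, 14, 83.8), (-29, 15, 82.2), (-25, 8, 82.6), (-20, 6, 83.0), (-14, 4, 83.4), (-10, 5, 83.6), (-5, 7, 83.6), (0, 7, 83.6), (5, 7, 83.5), (10, 10, 83.3), (14, 15, 83.3), (20, 12, 84.4), (25, 15, 84.1), (29, 23, 83.9), (35, 8, 78.5)]
s6 [(-35, 8, 88.5), (-29, 15, 81.8), (-25, 9, 80.3), (-20, 7, 80.7), (-14, 9, 81.1), (-10, 9, 81.3), (-5, 6, 81.4), (0, 8, 81.4), (5, 5, 81.2), (10, 15, 81.2), (14, 16, 82.5), (20, 10, 81.8), (25, 6, 83.7), (29, 10, 81.0), (35, 3, 78.4)]
```

```bash
python3 - <<'E'
from h import *
from m import rimfit
C=cam("scene");im=np.load("pics/scene0.npy")
hsv=cv2.cvtColor(im,cv2.COLOR_RGB2HSV)
m=cv2.inRange(hsv,(60,60,20),(95,255,255));m[:, :200]=0;m[:,275:]=0
b=max(blobs(m),key=len);p,e=rimfit(C,b,.08);print("holder",p.round(4),e)
n=C[2][:2]-p[:2];n/=np.linalg.norm(n);off=(p[:2]-[.4907,-.0614])@n;h=np.linalg.norm(C[2][:2]-p[:2]);print("along-view offset mm",off*1e3,"-> dz mm",-off*1e3*(C[2][2]-.08)/h)
m=mask(im,"blue");
b=[x for x in blobs(m) if abs(x.mean(0)-[190,295]).max()<8][0];p,e=rimfit(C,b,.098);print("cup",p.round(4),e)
n=C[2][:2]-p[:2];n/=np.linalg.norm(n);off=(p[:2]-[.526,-.2066])@n;h=np.linalg.norm(C[2][:2]-p[:2]);print("off",off*1e3,"dz",-off*1e3*(C[2][2]-.098)/h)
# front rim: value profile along verticals at r=36 and r=32 inner front edge, current picture
for nm in("scene0","s6"):
    v=cv2.cvtColor(np.load(f"pics/{nm}.npy"),cv2.COLOR_RGB2HSV)[:,:,2].astype(np.float32);ax=np.array([.4907,-.0614]);n=C[2][:2]-ax;n/=np.linalg.norm(n);pn=np.array([-n[1],n[0]]);acc=0
    zs=np.arange(.070,.092,.001)
    for th in np.radians(range(-40,41,5)):
        P=proj(C,np.c_[np.tile(ax+.036*(np.cos(th)*n+np.sin(th)*pn),(len(zs),1)),zs]).astype(np.float32);acc=acc+cv2.remap(v,P[:,0],P[:,1],cv2.INTER_LINEAR)[:,0]
    print(nm,dict(zip((zs*1e3).round().astype(int).tolist(),(acc/17).astype(int).tolist())))
E
```

```text
holder [ 0.4908 -0.0645  0.0344] 0.0006547949109956001
along-view offset mm 2.1704344085618397 -> dz mm -1.6442269445267466
cup [ 0.5266 -0.2096  0.0234] 0.0007540869471392799
off 2.272748073840961 dz -1.9820683972120632
scene0 {70: 96, 71: 96, 72: 95, 73: 95, 74: 95, 75: 95, 76: 96, 77: 98, 78: 106, 79: 120, 80: 138, 81: 155, 82: 162, 83: 161, 84: 152, 85: 137, 86: 124, 87: 119, 88: 119, 89: 124, 90: 131, 91: 141}
s6 {70: 98, 71: 98, 72: 98, 73: 98, 74: 98, 75: 98, 76: 98, 77: 100, 78: 106, 79: 114, 80: 125, 81: 136, 82: 140, 83: 140, 84: 138, 85: 136, 86: 135, 87: 137, 88: 143, 89: 150, 90: 154, 91: 156}
```

Three estimates put the band about 2 mm above the rim: kinematics, the band against the rim in one image, and the force trend. I press the last 2 mm.

Call:
servo_tool:
  increments:
    - {"grip":1,"x":0,"y":0,"z":1.2,"roll":0}
    - {"grip":1,"x":0,"y":0,"z":1.2,"roll":0}
    - {"grip":1,"x":0,"y":0,"z":0,"roll":0}
    - {"grip":1,"x":0,"y":0,"z":0,"roll":0}

```text
clock: 8.37
tcp_pos: [0.494, -0.0609, 0.0899]
orientation: [0.0, 0.982, 0.187, 0.001]
wrist_force: [-1.2, -0.3, 9.8]
finger_gap: 0.0473
grip_force: 32.3
```

```bash
python3 chk.py s7; python3 prof.py s6:.082 s7:.080|tail -2
```

```text
8.3667 [ 0.494  -0.0609  0.0899] [1.000e-04 9.824e-01 1.869e-01 7.000e-04] [-1.2 -0.3  9.8]
[0.0838 0.0837 0.0834 0.0826 0.0742 0.0721 0.0729] [238.4 253. ] centre z 0.0815
s6 [(-35, 8, 88.5), (-29, 15, 81.8), (-25, 9, 80.3), (-20, 7, 80.7), (-14, 9, 81.1), (-10, 9, 81.3), (-5, 6, 81.4), (0, 8, 81.4), (5, 5, 81.2), (10, 15, 81.2), (14, 16, 82.5), (20, 10, 81.8), (25, 6, 83.7), (29, 10, 81.0), (35, 3, 78.4)]
s7 [(-35, 7, 86.4), (-29, 15, 79.4), (-25, 15, 86.4), (-20, 9, 86.2), (-14, 5, 78.7), (-10, 6, 79.0), (-5, 6, 79.0), (0, 9, 79.0), (5, 15, 79.1), (10, 16, 78.9), (14, 8, 80.3), (20, 8, 79.7), (25, 6, 81.2), (29, 9, 81.1), (35, 10, 81.8)]
```

The band is now level with the rim: kinematics give 80.1 mm, and the image reads 79.0 for the band against 79.5 for the rim. I ease the downward load, open and withdraw.

Call:
servo_tool:
  increments:
    - {"grip":1,"x":0,"y":0,"z":-1.5,"roll":0}
    - {"grip":1,"x":0,"y":0,"z":-1.5,"roll":0}
    - {"grip":1,"x":0,"y":0,"z":0,"roll":0}

```text
clock: 8.67
tcp_pos: [0.493, -0.0607, 0.0912]
orientation: [-0.0, 0.982, 0.187, -0.001]
wrist_force: [1.5, -0.3, -2.5]
finger_gap: 0.0473
grip_force: 32.1
```

Call:
servo_tool:
  grip_force: 20
  increments:
    - {"grip":0.3,"x":0,"y":0,"z":0,"roll":0}
    - {"grip":0.2,"x":0,"y":0,"z":0,"roll":0}
    - {"grip":0,"x":0,"y":0,"z":0,"roll":0}
    - {"grip":0,"x":0,"y":0,"z":0,"roll":0}
    - {"grip":0,"x":0,"y":0,"z":0,"roll":0}

```text
clock: 9.08
tcp_pos: [0.4935, -0.0611, 0.0919]
orientation: [0.0, 0.982, 0.187, 0.0]
wrist_force: [-0.2, -0.4, 0.1]
finger_gap: 0.085
grip_force: 0.0
```

```bash
python3 chk.py s8; python3 prof.py s8:.080|tail -1
```

```text
9.0833 [ 0.4935 -0.0611  0.0919] [0.     0.9824 0.1868 0.    ] [-0.2 -0.4  0.1]
[0.0749 0.0746 0.0744 0.0742 0.0745 0.0745 0.0746] [238.4 252.1] centre z 0.07339999999999999
s8 [(-35, 14, 85.6), (-29, 17, 79.9), (-25, 8, 80.3), (-20, 4, 80.7), (-14, 9, 81.1), (-10, 8, 81.2), (-5, 4, 81.3), (0, 7, 81.3), (5, 6, 81.2), (10, 14, 81.2), (14, 14, 82.6), (20, 18, 82.5), (25, 12, 81.6), (29, 15, 80.6), (35, 7, 84.3)]
```

After release the band reads 81.2, so it sprang up about 2 mm because easing the load pulled it back. I re-grip lightly, press that back, and release without lifting.

Call:
servo_tool:
  grip_force: 25
  increments:
    - {"grip":0.2,"x":0,"y":0,"z":0,"roll":0}
    - {"grip":0.3,"x":0,"y":0,"z":0,"roll":0}
    - {"grip":0.4,"x":0,"y":0,"z":0,"roll":0}
    - {"grip":0.6,"x":0,"y":0,"z":0,"roll":0}
    - {"grip":1,"x":0,"y":0,"z":0,"roll":0}

```text
clock: 9.55
tcp_pos: [0.4935, -0.061, 0.0919]
orientation: [-0.0, 0.982, 0.187, -0.0]
wrist_force: [-0.8, 0.1, 1.2]
finger_gap: 0.0474
grip_force: 25.9
```

Call:
servo_tool:
  increments:
    - {"grip":1,"x":0,"y":0,"z":0,"roll":0}
    - {"grip":1,"x":0,"y":0,"z":0,"roll":0}

```text
clock: 9.72
tcp_pos: [0.4934, -0.061, 0.0919]
orientation: [-0.0, 0.982, 0.187, -0.0]
wrist_force: [-1.7, 0.1, 2.2]
finger_gap: 0.0477
grip_force: 25.9
```

```bash
python3 chk.py s9; python3 prof.py s9:.080|tail -1
```

```text
9.7167 [ 0.4934 -0.061   0.0919] [-0.000e+00  9.824e-01  1.868e-01 -1.000e-04] [-1.7  0.1  2.2]
[0.0863 0.0862 0.0861 0.0839 0.0743 0.0743 0.0744] [238.4 252.2] centre z 0.0828
s9 [(-35, 20, 79.3), (-29, 14, 79.7), (-25, 14, 80.2), (-20, 7, 80.6), (-14, 5, 80.9), (-10, 10, 81.0), (-5, 10, 81.2), (0, 5, 81.3), (5, 8, 81.2), (10, 10, 81.0), (14, 15, 80.8), (20, 11, 82.2), (25, 11, 81.7), (29, 15, 80.9), (35, 14, 75.3)]
```

Call:
servo_tool:
  increments:
    - {"grip":1,"x":0,"y":0,"z":1.2,"roll":0}
    - {"grip":1,"x":0,"y":0,"z":1.2,"roll":0}
    - {"grip":1,"x":0,"y":0,"z":0,"roll":0}

```text
clock: 10.02
tcp_pos: [0.4941, -0.0611, 0.0906]
orientation: [0.0, 0.982, 0.187, 0.001]
wrist_force: [-3.2, 0.6, 8.7]
finger_gap: 0.0471
grip_force: 26.6
```

```bash
python3 chk.py s10; python3 prof.py s10:.080|tail -1
```

```text
10.0167 [ 0.4941 -0.0611  0.0906] [3.000e-04 9.824e-01 1.868e-01 8.000e-04] [-3.2  0.6  8.7]
[0.086  0.0858 0.0857 0.0849 0.0749 0.0733 0.0735] [238.4 252.7] centre z 0.0838
s10 [(-35, 12, 78.6), (-29, 10, 86.8), (-25, 9, 78.1), (-20, 4, 78.4), (-14, 4, 78.7), (-10, 7, 79.0), (-5, 6, 79.1), (0, 7, 79.0), (5, 11, 79.0), (10, 13, 78.8), (14, 15, 80.1), (20, 8, 79.6), (25, 8, 81.2), (29, 10, 81.1), (35, 10, 81.8)]
```

The band estimator is quantised to about one pixel (1.9 mm), so I use a proper sub-pixel centroid.

```bash
cat > sub.py <<'E'
from h import *
import sys
C=cam("scene")
def run(nm,ax,z0):
    sat=cv2.cvtColor(np.load(f"pics/{nm}.npy"),cv2.COLOR_RGB2HSV)[:,:,1].astype(np.float32)
    n=C[2][:2]-ax;n/=np.linalg.norm(n);pn=np.array([-n[1],n[0]]);zs=np.arange(z0-.010,z0+.010,.0005);out=[];prof=0
    for th in np.radians(np.arange(-30,31,3)):
        f=np.array(ax)+.0222*(np.cos(th)*n+np.sin(th)*pn);P=proj(C,np.c_[np.tile(f,(len(zs),1)),zs]).astype(np.float32)
        v=cv2.remap(sat,P[:,0],P[:,1],cv2.INTER_LINEAR)[:,0];k=abs(zs-z0)<.004;k=np.where(k)[0][v[k].argmin()]
        lo=k
        while lo>0 and v[lo]<120: lo-=1
        hi=k
        while hi<len(zs)-1 and v[hi]<120: hi+=1
        w=zs[hi]-zs[lo]
        if .004<w<.0085: out.append((zs[lo]+zs[hi])/2)
    print(nm,len(out),"mean",np.round(np.mean(out)*1e3,2),"med",np.round(np.median(out)*1e3,2))
run("scene0",(.526,-.2066),.049)
for a in sys.argv[1:]:
    nm,z=a.split(":");run(nm,(.4907,-.0614),float(z))
E
python3 sub.py s5:.083 s6:.082 s7:.08 s8:.081 s9:.081 s10:.080
```

```text
scene0 0 mean nan med nan
s5 0 mean nan med nan
s6 0 mean nan med nan
s7 0 mean nan med nan
s8 0 mean nan med nan
s9 0 mean nan med nan
s10 0 mean nan med nan
  return _methods._mean(a, axis=axis, dtype=dtype,
  ret = ret.dtype.type(ret / rcount)
```

```bash
python3 - <<'E'
from h import *
C=cam("scene")
for nm,ax,z0,cc in(("scene0",(.526,-.2066),.049,None),("s5",(.4907,-.0614),.083,0),("s7",(.4907,-.0614),.08,0),("s8",(.4907,-.0614),.081,0),("s9",(.4907,-.0614),.081,0),("s10",(.4907,-.0614),.08,0)):
    im=np.load(f"pics/{nm}.npy");n=C[2][:2]-ax;n/=np.linalg.norm(n);u=proj(C,[*(np.array(ax)+.0222*n),z0])[0].round().astype(int)
    print(nm,u,"mm/px",1/np.linalg.norm(proj(C,[*ax,z0])-proj(C,[*ax,z0+.001])))
    r=im[u[1]-5:u[1]+8,u[0]-2:u[0]+7:2,0];print("red ch rows",u[1]-5,"..\n",r.T)
E
```

```text
scene0 [193 316] mm/px 2.310348683135701
red ch rows 311 ..
 [[ 42  40  43  92 146 153 106  39  42  43  40  41  42]
 [ 36  40  39 119 165 140  79  37  38  38  39  36  39]
 [ 40  38  84 140 166 126  46  40  40  38  38  40  37]
 [ 41  42 108 157 129  51  38  39  39  40  37  36  39]
 [122 159 156 128  53  40  42  40  40  39  41  42  39]]
s5 [238 252] mm/px 2.353797505125294
red ch rows 247 ..
 [[139 132  97  84 141 154 105  41  40  76 103  90  65]
 [ 89  50  43  86 146 158 108  43  44  76  96  81  65]
 [ 43  41  40 127 171 143  82  41  38  82  95  73  62]
 [ 42  41  73 135 169 130  46  40  44  87  95  64  62]
 [ 39  42 104 152 129  55  51  67  89 103  88  64  62]]
s7 [238 253] mm/px 2.361928567035917
red ch rows 248 ..
 [[140 140 125  84  96 149 144  82  77 104  90  64  65]
 [116  94  51  41 100 155 146  85  73  95  80  65  64]
 [ 43  42  42  43 124 173 136  58  80  97  71  63  63]
 [ 39  41  41  84 142 178 144  45  88  96  63  64  64]
 [ 43  40 102 175 193 132  57  79 103  86  65  62  62]]
s8 [238 253] mm/px 2.359216655293998
red ch rows 248 ..
 [[ 41  42  40  90 150 154 100  43  72  9
[... 202 characters left out ...]
 74  84 102 102  85  65  65  64]]
s9 [238 253] mm/px 2.359216655293998
red ch rows 248 ..
 [[145 132  85  77 139 153 105  41  76 104  88  64  65]
 [ 72  43  42  83 144 158 107  40  73  94  79  66  64]
 [ 41  42  42  94 149 144  80  40  81  97  73  63  62]
 [ 43  40  73 133 168 129  49  47  90  96  62  64  63]
 [ 40  72 126 155 131  61  78 103 104  86  64  62  65]]
s10 [238 253] mm/px 2.361928567035917
red ch rows 248 ..
 [[141 141 122  76 100 153 144  83  76 104  89  64  67]
 [104  72  47  39  90 147 147  85  74  95  80  65  66]
 [ 43  41  43  41 125 173 138  68  82  95  73  64  63]
 [ 39  42  40  75 139 178 144  48  88  95  65  64  65]
 [ 42  42 103 177 191 133  59  83 104  86  62  66  64]]
```

Sub-pixel centroids at column 240 are 253.14 at the earlier mark, 252.24 after the first release (about 2 mm high), and 253.2 now, which is back at the mark. I release with only slight easing.

Call:
servo_tool:
  increments:
    - {"grip":1,"x":0,"y":0,"z":-0.8,"roll":0}
    - {"grip":0.3,"x":0,"y":0,"z":0,"roll":0}
    - {"grip":0,"x":0,"y":0,"z":0,"roll":0}
    - {"grip":0,"x":0,"y":0,"z":0,"roll":0}
    - {"grip":0,"x":0,"y":0,"z":0,"roll":0}

```text
clock: 10.48
tcp_pos: [0.4934, -0.0611, 0.0901]
orientation: [0.0, 0.982, 0.187, -0.0]
wrist_force: [-0.2, 0.7, 0.2]
finger_gap: 0.0852
grip_force: 0.0
```

```bash
cat > cen.py <<'E'
from h import *
import sys
for nm in sys.argv[1:]:
    if nm[0]=="+": nm=nm[1:];np.save(f"pics/{nm}.npy",env.read_camera("scene"))
    r=np.load(f"pics/{nm}.npy")[:,:,0].astype(float);o=[]
    for c in(239,240,241,242,243):
        k=250+r[250:255,c].argmax();lo=k
        v=np.arange(k-2,k+3);w=np.clip(r[v,c]-48,0,None);o.append((w*v).sum()/w.sum())
    print(nm,np.round(o,2),np.mean(o).round(2))
E
python3 cen.py s5 s6 s7 s8 s10 +s11
```

```text
s5 [251.56 251.25 251.15 250.83 250.62] 251.08
s6 [252.31 252.18 251.92 251.87 251.2 ] 251.9
s7 [253.29 253.11 252.78 252.8  252.21] 252.84
s8 [252.41 252.22 251.95 251.76 251.36] 251.94
s10 [253.31 253.17 252.9  252.86 252.2 ] 252.89
s11 [253.21 252.99 252.79 252.61 252.13] 252.75
```

The band stayed at the mark to within 0.3 mm after release. I withdraw straight up and check.

Call:
servo_tool:
  increments:
    - {"grip":0,"x":0,"y":0,"z":-10,"roll":0}
    - {"grip":0,"x":0,"y":0,"z":-30,"roll":0}
    - {"grip":0,"x":0,"y":0,"z":-35,"roll":0}
    - {"grip":0,"x":0,"y":0,"z":-35,"roll":0}
    - {"grip":0,"x":0,"y":0,"z":-20,"roll":0}

```text
clock: 10.95
tcp_pos: [0.4947, -0.0614, 0.2248]
orientation: [0.001, 0.982, 0.187, 0.002]
wrist_force: [1.4, 0.7, 0.6]
finger_gap: 0.0855
grip_force: 0.0
```

Call:
servo_tool:
  increments:
    - {"grip":0,"x":0,"y":0,"z":0,"roll":0}
    - {"grip":0,"x":0,"y":0,"z":0,"roll":0}

```text
clock: 11.12
tcp_pos: [0.4946, -0.0614, 0.2222]
orientation: [0.001, 0.982, 0.187, 0.002]
wrist_force: [0.2, -0.1, 0.1]
finger_gap: 0.0851
grip_force: 0.0
```

```bash
python3 cen.py +s12 && python3 - <<'E'
from h import *
w=env.read_camera("wrist");im=np.load("pics/s12.npy")
a=cv2.resize(im[150:310,180:370],(475,400),interpolation=2);b=cv2.resize(w[80:300,190:370],(325,400),interpolation=2)
cv2.imwrite("pics/final.png",np.hstack([a,b])[:,:,::-1])
E
```

```text
s12 [253.23 253.01 252.8  252.64 252.12] 252.76
```

View pics/final.png

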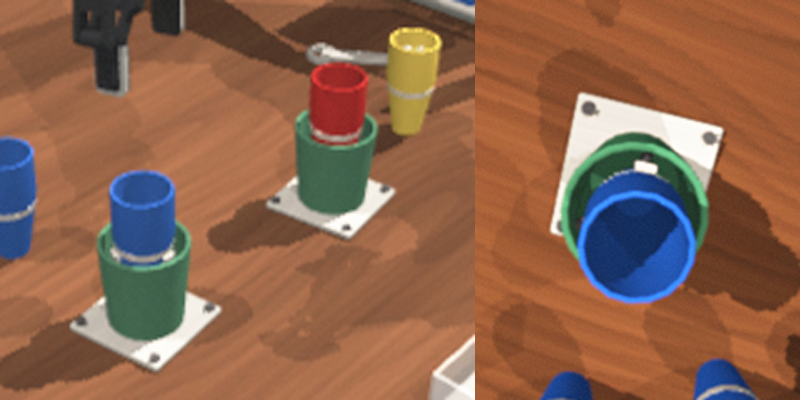

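The final view shows the blue cup upright in its holder, with the band at crop (142,257) the same height below the mouth as the red reference cup's band at (338,137). The yellow cup is still standing where it was. I hand in.

```bash
python3 -c "
from workcell import env
print(env.hand_in())"
```

```text
the job is handed in; nothing more can be done
None
```

The blue cup stands upright in the green holder, released, with its white band level with the mouth to within about 1 mm by my measurements. It took two presses because the cup rose about 2 mm at the first release. The yellow cup was not touched, and the job was handed in at about 11 s with no verdict returned.

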